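Fasten the telescoping lamp stand and hold the lamp up at its second stop

TASK

Fasten the lamp stand's foot first: push the captive quarter-turn knob on it right down, and only then turn it clockwise (seen from above) as far as it goes, so that it stays down when let go. Then squeeze the button in the side of the lamp's handle and pull the handle straight up, past the first stop, to the second stop at full height, and finish while still holding it up there with the button squeezed in. Leave the things lying round the stand where they are.

Things in the scene. Friction and masses are not known exactly. Their poses are not given: they have to be found in the camera images.
- stand: Lamp stand, fixed to the table: dark steel foot plate 85 x 190 x 14 mm; grey mast socket (38 mm across, 94 mm high) at (0, -65 mm), black knob at (0, +65 mm) in its frame. Origin: centre of the plate's underside, z up. Keep clear of a broom leaning right of the table (about x 0.54, y -0.41) and a bookcase (beyond x 0.7 for y below 0.1): from the start, swing in within 0.45 m of the base axis.
- knob_grip (a point): Grip point of the black captive knob, on its axis, 56 mm above the table with the knob up, moving with it. The grip is an upright bar 44 mm long, 12 mm wide, its top 10 mm above this point and its foot 20 mm below, on a disc 36 mm across. The bar's length lies along this point's own x, which at the start is the stand's x: the fingers close across it along the point's y.
- knob_push (a joint): How far the knob is pushed down: 0 up, 0.007 m fully down; the spring needs 3.6 N to start and 7.8 N at the bottom. A slot blocks turning until it is down by 5 mm or more: push it right down before turning, and do not force it. Once turned by more than about 0.3 rad a lug catches and keeps it down by about 4.5 mm after it is let go.
- knob_turn (a joint): Turn of the knob, rad, growing clockwise seen from above: 0 at the start (bar along the stand's x), 1.4 at its end stop. Friction 0.03 N m.
- handle: The grey lamp handle on top of the telescope, with the lamp bar (30 x 100 x 14 mm) held out to its own +x, 62 mm from the mast axis, below the handle block. Origin on the mast axis at the top collar of the tube; same yaw as the stand, z up. The handle block is 28 mm along x, 36 mm along y, from 18 to 70 mm above this origin; the lamp's top is at 17 mm.
- handle_grip (a point): Grip point on the mast axis inside the handle block, at the height of the button's centre, 23 mm below the block's top and 29 mm above its underside; 152 mm above the table with the telescope shut. Grip from above with the fingers closing along y: one pad then squeezes the button in while the other bears on the other side.
- button (a joint): The black button, 14 x 16 mm, in the middle of the handle block's +y side face (the side towards the knob), standing 5 mm proud. 0 out, 0.005 m squeezed flush; spring 2 N to 4.5 N. Out, its pin locks the upper tube at the stowed position or at the first stop; the pin is clear beyond 0.0035 m.
- mast_upper (a joint): Extension of the upper (thin) tube: 0 stowed, 0.050 m at the first stop. It slides easily (1 N, besides the weight of about 2 N) while the button is in, and the handle sinks again if it is let go with the button in.
- mast_lower (a joint): Extension of the lower (thick) tube out of the socket: up to 0.050 m, which with the upper tube out is the second stop, full height. It starts somewhere between 0 and 0.015 m and is held by friction of 6 N (pull with about 9 N in all), so it comes only after the upper tube has reached the first stop. Both end stops are rigid.
- offcut: Hardwood offcut block, 40 x 60 x 40 mm, near the stand; bystander. Origin under its centre.
- screw_tin: Round grey tin, 69 mm across, 54 mm high; bystander. Origin under its centre.
- collet_wrench: Flat steel wrench, 34 x 178 x 5 mm; bystander. Origin under its centre.

How it is judged (in metres and radians):
On the way, in this order (a step that is already met when the one before it is completed fails the run):
1. the knob is pushed down before it is turned (value of joint knob_push above 0.0046 m and value of joint knob_turn below 0.35 rad), for 0.02 s.
2. the knob is down, turned clockwise to its end, and has been let go (value of joint knob_turn above 1.1 rad and value of joint knob_push above 0.0035 m and contact force between the fingers and stand below 0.1 N), for 0.2 s.
3. with the button squeezed, the upper tube is drawn out to the first stop (value of joint mast_upper above 0.044 m and value of joint button above 0.0032 m and contact force between the fingers and handle above 1 N), for 0.05 s.
At the end, for the whole second after the job is handed in: Both tubes are out to within 6 mm of their ends (second stop), the fingers grip the handle (over 3 N) with the button squeezed in by at least 3.2 mm so that its pin carries nothing, the handle is still (under 20 mm/s), and the knob is still down by more than 3.5 mm and turned by more than 1.1 rad (value of joint each of mast_upper, mast_lower above 0.044 m and value of joint button above 0.0032 m and contact force between the fingers and handle above 3 N and linear speed of handle below 0.02 m/s and value of joint knob_turn above 1.1 rad and value of joint knob_push above 0.0035 m); the arm keeps its last pose, push and grip.
It fails at once if a bystander is pushed more than 40 mm (distance of any of offcut, screw_tin, collet_wrench from where it was at the start of the episode above 0.04 m).
It also fails if it takes over 58 s, if anything falls off the work surface, if the arm or the gripper's body presses on something with over 40 N, if the wrist force passes 120 N, or if a joint passes its speed limit or range.

ROBOT

A 6-joint arm with a two-finger parallel gripper is mounted at the origin on a cart in front of the work surface, level with it; the furniture and walls round the work are solid. World frame = base frame: x ahead of the robot, y to its left, z up, the work surface at z = 0. Lengths are in m, angles in degrees, forces in N, time in s.
With the tool pointing down it reaches from about 0.4 to 0.825 m from the base axis. Payload 7 kg.
Tool frame: the origin (TCP) lies at the very end of the fingers, on their centre line; the grasp point (between the pads) lies hold_point_z behind it (hold_point_z is the distance from the TCP to the grasp point, in m); z points along the fingers, y is the line along which they close (so a half turn about z gives the same grasp; the last joint's range is limited). The gripper opens to 88 mm and grips with 3 to 60 N. Pads are 19 mm wide; open, the fingers measure 130 mm over their backs; the gripper's body (78 mm by 193 mm) begins 47 mm behind the grasp point.
Start: joints at [-57.577, 20.546, 0.682, 0, -70.136, -16.507], TCP at [0.185, -0.649, 0.205] pointing down, gripper open.
Joint ranges: [-176.03, 176.03], [-82.01, 121.73], [-58.28, 71.71], [-173.87, 95.51], [-174.79, -0.11], [-173.66, 173.66]. Speed limits (degrees/s): [136.94, 136.94, 172.46, 180, 180, 180].

INTERFACE

Orientations are given as [roll, pitch, yaw] about the fixed x, y, z axes, in that order (R = Rz(yaw) Ry(pitch) Rx(roll)).
In Python, from plant import get_obs, snapshot, close_job, hold_point_z gives the robot as it stands.
- The arm moves only by the tool play_rows, never from a script. Its argument "commands" is a list that holds one entry, the list of rows, each a list of 7 numbers: the shift along the tool's x, y, z in cm, then the turn, a rotation vector about the tool's x, y, z in degrees, then the opening, from 0 (shut) to 1 (fully open). In form: [[[x, y, z, ax, ay, az, fingers], ...]]. A call has 1 to 20 rows; each row is the pose to reach, as a shift and turn from the pose commanded when the call began, along the tool's axes at that moment; what a row does not reach only later rows make up. A row lasts 1/12 s, in which the tool goes at most 41.7 mm and 7.16 degrees, less where a joint would pass 70% of its speed; a pose out of reach is approached as far as the arm can. A call with a gripper value outside its range is refused whole. The fingers move at their own pace and stop on an object; the grip force is fixed at half the most. Time passes only in rows, so rows that repeat a pose let the fingers close. It gives the time, the measured TCP pose, the force, the opening and the grip force at its end, in the units of the state.
- get_obs(): the state, without advancing time (a new reading comes with each control period).
- snapshot(name): name is "scene" or "top" or "wrist"; returns a dict with "frame" (400x640x3 uint8, red, green, blue), "camera_matrix" (3x3 intrinsics, pixels), "origin" and "attitude" of the camera in the world. Camera axes: x right, y down, z forward; pixel columns grow to the right and rows downward; lengths in m; the calibration is good to about 2 mm. The wrist camera is an equidistant fisheye: a pixel r from the principal point sees the ray r / f radians off the axis. A picture is of the moment at which its call begins. There is no depth.
- close_job(): hands the job in; it is judged then, once.
The state is a dict: "clock": time; "joint_pos": joint angles; "qvel": joint speeds; "tau": joint torques, N m; "tool_pos": TCP position; "orientation": TCP orientation; "force": force on the tool from outside, world axes, zero at the start; "moment": the same for the moment, N m; "opening": finger opening in m; "gripper_force": force on a finger pad.
Only numpy, scipy, OpenCV 4.12 (cv2) and the standard library are available. Lean on these libraries where they do the work, as an engineer would, in place of code of your own. Each camera call takes 0.05 s, during which the arm holds its last target. There are 200 camera calls.

## Working session

There is one attempt and no reset: what is moved stays moved. The work goes in short steps, Python scripts to look and compute and a tool call to move; the robot and the scene stay as the last step left them, time stands still between calls to the robot, and variables do not carry over. Pictures are saved under pics/ and viewed, at most 10 in all, crops included, and the job is handed in when it is done.

Besides the shell and the picture viewer there is one more tool, called after "Emit:" by a JSON object that holds its "api" and its "payload", one argument or row to a line. play_rows: Moves the arm, as the interface text tells. Its arguments: {"type":"object","properties":{"commands":{"type":"array","items":{"type":"array","items":{"type":"array","items":{"type":"number"}}}}},"required":["commands"]}

```bash
mkdir -p pics; ls; cat > h.py <<'E'
import numpy as np, cv2
from plant import get_obs, snapshot, close_job, hold_point_z
def save(n,f): cv2.imwrite(f'pics/{n}.png',cv2.cvtColor(f,cv2.COLOR_RGB2BGR))
E
python3 - <<'E'
from h import *
import pickle
S={}
for n in("scene","top","wrist"):
    s=snapshot(n);S[n]=s;save(n+'0',s['frame']);print(n,np.round(s['camera_matrix'],1).tolist(),np.round(s['origin'],3),np.round(np.array(s['attitude']),3).tolist())
pickle.dump(S,open('s0.pkl','wb'))
print(hold_point_z,get_obs())
E
```

```text
pics
scene [[415.6, 0.0, 319.1], [0.0, 415.6, 205.1], [0.0, 0.0, 1.0]] [0.206 0.84  0.708] [-129.384, 1.022, -151.673]
top [[439.8, 0.0, 326.9], [0.0, 439.8, 195.6], [0.0, 0.0, 1.0]] [0.352 0.226 0.957] [-167.353, 0.226, -87.884]
wrist [[309.7, 0.0, 318.1], [0.0, 309.7, 196.7], [0.0, 0.0, 1.0]] [ 0.119 -0.668  0.384] [165.351, -0.033, 105.931]
0.0188 {'clock': 0.15, 'joint_pos': array([-5.75750641e+01,  2.05822064e+01,  6.47473101e-01, -1.28174994e-02,
       -7.01344630e+01, -1.65085062e+01]), 'qvel': array([ 0.0777108 , -0.18110786,  0.0927034 ,  0.08926562,  0.10806743,
        0.05216174]), 'tau': array([-3.02579348e-03, -5.83273137e+01,  2.93292421e+01,  7.00110197e+00,
        8.87241651e-03, -1.06548375e-04]), 'tool_pos': array([ 0.18499329, -0.64877178,  0.2038539 ]), 'orientation': array([ 1.79930232e+02, -8.11000288e-03, -1.64087928e+02]), 'force': array([0.1584803 , 0.66075513, 0.23558714]), 'moment': array([ 0.02419675, -0.01883065, -0.06009226]), 'gripper_force': 0.0, 'opening': 0.08765398331246056}
```

View pics/top0.png

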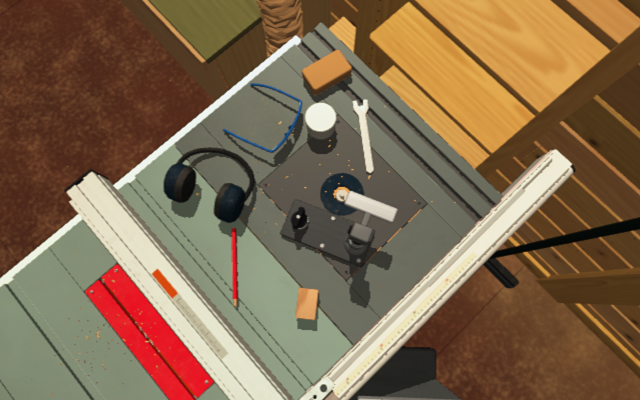

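View pics/scene0.png

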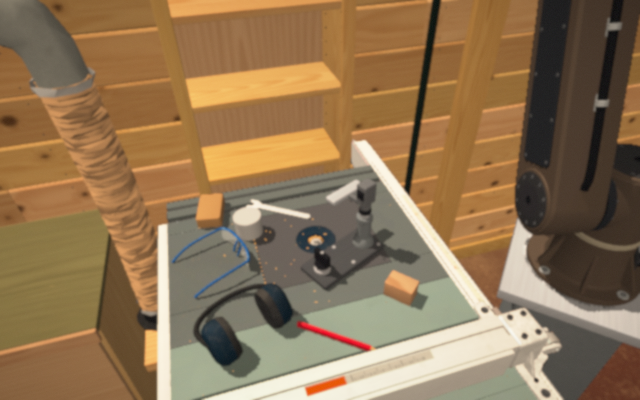

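The top view shows the knob near (298,217), the handle near (362,232) and the lamp near (370,205). In the scene view the knob is near (321,258), the handle near (366,190). I'll enlarge both views.

```bash
python3 - <<'E'
from h import *
import pickle
S=pickle.load(open('s0.pkl','rb'))
a=cv2.resize(S['top']['frame'][180:280,270:410],None,fx=5,fy=5,interpolation=cv2.INTER_CUBIC)
b=cv2.resize(S['scene']['frame'][170:290,295:395],None,fx=5,fy=5,interpolation=cv2.INTER_CUBIC)
g=lambda f:np.clip(255*(f/255.)**.6,0,255).astype(np.uint8)
save('topc',g(a));save('scenec',g(b))
E
```

```text
(no output)
```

View pics/topc.png

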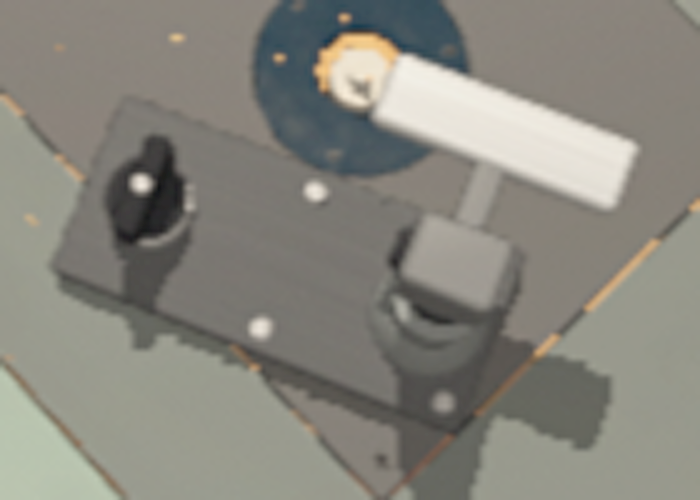

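View pics/scenec.png

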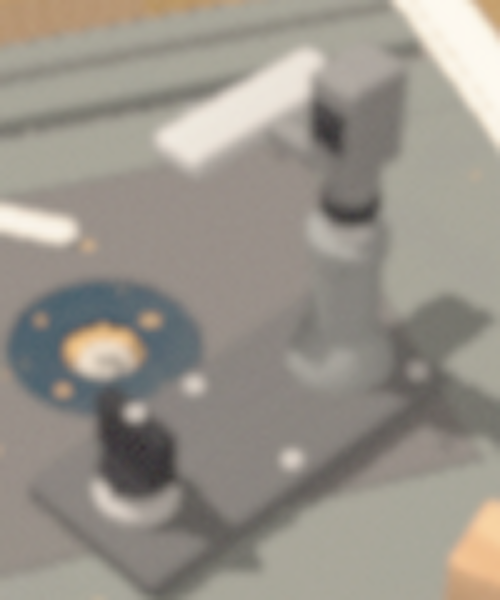

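The crops show in topc the plate corners (125,97), (52,268), (460,433), the knob dot (140,183) and the handle top corners (427,213), (522,243), (495,312), (402,280). In scenec the dot is at (134,412) and the handle top centre near (362,66).

```bash
cat >> h.py <<'E'
from scipy.spatial.transform import Rotation as R
def ray(s,uv,fish=False):
    K=np.array(s['camera_matrix']);d=np.array([(uv[0]-K[0,2])/K[0,0],(uv[1]-K[1,2])/K[1,1],1.])
    if fish:
        r=np.hypot(d[0],d[1]);d=np.array([*(d[:2]*np.sin(r)/r),np.cos(r)])
    A=np.array(s['attitude']);A=A if A.shape==(3,3) else R.from_euler('xyz',A,degrees=True).as_matrix()
    d=A@d;return np.array(s['origin']),d/np.linalg.norm(d)
def plane(s,uv,z,fish=False):
    o,d=ray(s,uv,fish);return o+d*(z-o[2])/d[2]
def tri(*rs):
    A=sum(np.eye(3)-np.outer(d,d) for o,d in rs);b=sum((np.eye(3)-np.outer(d,d))@o for o,d in rs)
    p=np.linalg.solve(A,b);return p,[np.linalg.norm(np.cross(p-o,d)) for o,d in rs]
E
python3 - <<'E'
from h import *
import pickle
S=pickle.load(open('s0.pkl','rb'));T,C=S['top'],S['scene']
t=lambda x,y:(270+(x+.5)/5-.5,180+(y+.5)/5-.5)
c=lambda x,y:(295+(x+.5)/5-.5,170+(y+.5)/5-.5)
np.set_printoptions(precision=4,suppress=True)
for n,a,b in[('dot',(140,183),(134,412)),('bolt1',(315,190),(193,384)),('bolt2',(260,328),(290,459)),('bolt3',(443,402),(418,371)),
 ('htop',(461,262),(362,66)),('hcornA',(402,280),(352,85)),('hB',(495,312),(405,66)),('lampend',(390,85),(175,150)),('plateL',(125,97),(33,490)),('plateB',(52,268),(155,585))]:
    print(n,*tri(ray(T,t(*a)),ray(C,c(*b))))
P=[plane(T,t(*q),.014) for q in[(125,97),(52,268),(460,433)]];print(P,np.linalg.norm(P[0]-P[1]),np.linalg.norm(P[1]-P[2]))
P=[plane(C,c(*q),.014) for q in[(33,490),(155,585)]];print(P,np.linalg.norm(P[0]-P[1]))
Q=[plane(T,t(*q),.18) for q in[(427,213),(522,243),(495,312),(402,280)]];print(Q,np.mean(Q,0),[np.linalg.norm(Q[i]-Q[i-1]) for i in range(4)])
E
```

```text
dot [0.5063 0.2957 0.0686] [np.float64(0.00024856456399939184), np.float64(0.0002485645639994295)]
bolt1 [0.5146 0.2237 0.0176] [np.float64(9.008855197394052e-06), np.float64(9.008855197314387e-06)]
bolt2 [0.4545 0.2453 0.0169] [np.float64(0.00036753438158639153), np.float64(0.0003675343815862314)]
bolt3 [0.4255 0.1663 0.0161] [np.float64(0.00021616905848554456), np.float64(0.00021616905848546796)]
htop [0.4616 0.1718 0.1853] [np.float64(0.0001300083243682716), np.float64(0.00013000832436820797)]
hcornA [0.4554 0.1932 0.1912] [np.float64(0.0016225118347580581), np.float64(0.001622511834758072)]
hB [0.4458 0.1595 0.1823] [np.float64(0.0009307781690705259), np.float64(0.0009307781690705149)]
lampend [0.5375 0.1967 0.1298] [np.float64(0.0002537689982629822), np.float64(0.0002537689982630396)]
plateL [0.5535 0.3085 0.0086] [np.float64(0.0012116694566618616), np.float64(0.0012116694566618202)]
plateB [0.4765 0.3357 0.0148] [np.float64(0.0004290447604673287), np.float64(0.00042904476046738525)]
[array([0.5535, 0.3085, 0.014 ]), array([0.477 , 0.3359, 0.014 ]), array([0.4131, 0.1587, 0.014 ])] 0.08129872042373815 0.188410149636197
[array([0.5496, 0.3125, 0.014 ]), array([0.4764, 0.3351, 0.014 ])] 0.07662039127726371
[array([0.4797, 0.1839, 0.18  ]), array([0.4701, 0.1499, 0.18  ]), array([0.4452, 0.1591, 0.18  ]), array([0.4553, 0.1922, 0.18  ])] [0.4626 0.1713 0.18  ] [np.float64(0.02573310924005668), np.float64(0.03536117399169743), np.float64(0.026591870258091187), np.float64(0.03467011130416135)]
```

Measured: yaw is about -19.8°, the knob is at (0.506, 0.2955), and the handle is at (0.462, 0.172) with its top at 0.185 m. These agree with the given sizes (plate about 0.081 x 0.188 m, knob to mast 0.132 m). First move: retract towards the base.

Emit:
{"api": "play_rows", "payload": {
  "commands": [
    [[0,3,-0.6,0,0,0,1],[0,6.1,-1.2,0,0,0,1],[0,9.2,-1.8,0,0,0,1],[0,12.3,-2.4,0,0,0,1],[0,15.4,-3,0,0,0,1],[0,18.4,-3.5,0,0,0,1],[0,21.4,-4,0,0,0,1],[0,24.5,-4.6,0,0,0,1],[0,24.5,-4.6,0,0,0,1],[0,24.5,-4.6,0,0,0,1]]
  ]
}}

```text
clock: 0.98
tool_pos: [0.1177, -0.4126, 0.2516]
orientation: [-179.8, 0.1, -164.0]
force: [1.0, 0.0, 0.4]
opening: 0.0878
gripper_force: 0.0
```

```bash
cat >> h.py <<'E'
def rows(p0,yaw0,P,Y):
    # rows for waypoints P (world) and yaws Y from a tool-down pose
    A=R.from_euler('xyz',[180,0,yaw0],degrees=True).as_matrix();o=[]
    for p,y in zip(P,Y):
        d=A.T@(np.array(p)-p0)*100;o.append([round(float(v),1) for v in d]+[0,0,round(float(yaw0-y),1),1])
    print(str(o).replace(' ',''));return np.array(p0)+A@np.array(o[-1][:3])/100
E
python3 - <<'E'
from h import *
o=get_obs();print(o['clock'],o['tool_pos'],o['orientation'],o['joint_pos'])
p=o['tool_pos'];y0=o['orientation'][2]
a0=np.degrees(np.arctan2(p[1],p[0]));r0=np.hypot(*p[:2])
for k in range(2):
    f=np.linspace(0,1,35)[1:][17*k:17*k+17]
    P=[(r0*np.cos(np.radians(a0+(24-a0)*t)),r0*np.sin(np.radians(a0+(24-a0)*t)),.25) for t in f]
    Y=[y0+144.3*t for t in f]
    p=rows(p,y0 if k==0 else yl,P,Y);yl=Y[-1]
    print(p,yl)
E
```

```text
0.9833 [ 0.11770497 -0.41264584  0.25163974] [-1.79849354e+02  7.96663053e-02 -1.64022725e+02] [-4.75338848e+01 -5.46904406e+00 -2.38213518e+01 -4.33564251e-03
 -7.14773277e+01 -2.64875732e+01]
[[-2.2,0.1,0.2,0,0,-4.2,1],[-4.3,0.2,0.2,0,0,-8.5,1],[-6.5,0.5,0.2,0,0,-12.7,1],[-8.6,0.9,0.2,0,0,-17.0,1],[-10.7,1.3,0.2,0,0,-21.2,1],[-12.8,1.9,0.2,0,0,-25.5,1],[-14.8,2.6,0.2,0,0,-29.7,1],[-16.8,3.4,0.2,0,0,-34.0,1],[-18.8,4.3,0.2,0,0,-38.2,1],[-20.7,5.3,0.2,0,0,-42.4,1],[-22.6,6.4,0.2,0,0,-46.7,1],[-24.4,7.6,0.2,0,0,-50.9,1],[-26.1,8.8,0.2,0,0,-55.2,1],[-27.8,10.2,0.2,0,0,-59.4,1],[-29.4,11.6,0.2,0,0,-63.7,1],[-31.0,13.2,0.2,0,0,-67.9,1],[-32.4,14.7,0.2,0,0,-72.2,1]]
[ 0.38872651 -0.18214134  0.24963974] -91.87272456003137
[[-2.1,-0.8,-0.0,0,0,-4.2,1],[-4.1,-1.5,-0.0,0,0,-8.5,1],[-6.2,-2.1,-0.0,0,0,-12.7,1],[-8.3,-2.6,-0.0,0,0,-17.0,1],[-10.4,-3.0,-0.0,0,0,-21.2,1],[-12.6,-3.2,-0.0,0,0,-25.5,1],[-14.7,-3.4,-0.0,0,0,-29.7,1],[-16.9,-3.5,-0.0,0,0,-34.0,1],[-19.0,-3.4,-0.0,0,0,-38.2,1],[-21.2,-3.3,-0.0,0,0,-42.4,1],[-23.3,-3.0,-0.0,0,0,-46.7,1],[-25.5,-2.6,-0.0,0,0,-50.9,1],[-27.6,-2.1,-0.0,0,0,-55.2,1],[-29.6,-1.5,-0.0,0,0,-59.4,1],[-31.7,-0.8,-0.0,0,0,-63.7,1],[-33.7,-0.1,-0.0,0,0,-67.9,1],[-35.7,0.8,-0.0,0,0,-72.2,1]]
[0.39239733 0.17492941 0.24963974] -19.722724560031367
```

Emit:
{"api": "play_rows", "payload": {
  "commands": [
    [[-2.2,0.1,0.2,0,0,-4.2,1],[-4.3,0.2,0.2,0,0,-8.5,1],[-6.5,0.5,0.2,0,0,-12.7,1],[-8.6,0.9,0.2,0,0,-17.0,1],[-10.7,1.3,0.2,0,0,-21.2,1],[-12.8,1.9,0.2,0,0,-25.5,1],[-14.8,2.6,0.2,0,0,-29.7,1],[-16.8,3.4,0.2,0,0,-34.0,1],[-18.8,4.3,0.2,0,0,-38.2,1],[-20.7,5.3,0.2,0,0,-42.4,1],[-22.6,6.4,0.2,0,0,-46.7,1],[-24.4,7.6,0.2,0,0,-50.9,1],[-26.1,8.8,0.2,0,0,-55.2,1],[-27.8,10.2,0.2,0,0,-59.4,1],[-29.4,11.6,0.2,0,0,-63.7,1],[-31.0,13.2,0.2,0,0,-67.9,1],[-32.4,14.7,0.2,0,0,-72.2,1]]
  ]
}}

```text
clock: 2.4
tool_pos: [0.3903, -0.1824, 0.248]
orientation: [179.9, -0.0, -91.7]
force: [-0.2, 0.2, 0.7]
opening: 0.0876
gripper_force: 0.0
```

Emit:
{"api": "play_rows", "payload": {
  "commands": [
    [[-2.1,-0.8,0,0,0,-4.2,1],[-4.1,-1.5,0,0,0,-8.5,1],[-6.2,-2.1,0,0,0,-12.7,1],[-8.3,-2.6,0,0,0,-17.0,1],[-10.4,-3.0,0,0,0,-21.2,1],[-12.6,-3.2,0,0,0,-25.5,1],[-14.7,-3.4,0,0,0,-29.7,1],[-16.9,-3.5,0,0,0,-34.0,1],[-19.0,-3.4,0,0,0,-38.2,1],[-21.2,-3.3,0,0,0,-42.4,1],[-23.3,-3.0,0,0,0,-46.7,1],[-25.5,-2.6,0,0,0,-50.9,1],[-27.6,-2.1,0,0,0,-55.2,1],[-29.6,-1.5,0,0,0,-59.4,1],[-31.7,-0.8,0,0,0,-63.7,1],[-33.7,-0.1,0,0,0,-67.9,1],[-35.7,0.8,0,0,0,-72.2,1],[-35.7,0.8,0,0,0,-72.2,1],[-35.7,0.8,0,0,0,-72.2,1]]
  ]
}}

```text
clock: 3.98
tool_pos: [0.393, 0.1748, 0.248]
orientation: [179.9, 0.0, -19.6]
force: [0.5, -1.1, 0.5]
opening: 0.0873
gripper_force: 0.0
```

```bash
python3 - <<'E'
from h import *
o=get_obs();print(o['clock'],o['tool_pos'],o['orientation'],o['joint_pos'])
p=o['tool_pos'];k=np.array([.506,.2955,.22])
rows(p,o['orientation'][2],[p+(k-p)*t for t in (.25,.5,.75,1,1)],[-19.8]*5)
E
```

```text
3.9833 [0.39302817 0.17475346 0.24801818] [ 1.79932675e+02  2.47977756e-02 -1.96041523e+01] [ 5.04529997e+01 -5.07028036e+00 -2.39464839e+01 -3.66862327e-04
 -7.11955425e+01  1.99429810e+01]
[[1.6,-3.8,0.7,0,0,0.2,1],[3.3,-7.6,1.4,0,0,0.2,1],[4.9,-11.4,2.1,0,0,0.2,1],[6.6,-15.2,2.8,0,0,0.2,1],[6.6,-15.2,2.8,0,0,0.2,1]]
```

Emit:
{"api": "play_rows", "payload": {
  "commands": [
    [[1.6,-3.8,0,0,0,0.2,1],[3.3,-7.6,0,0,0,0.2,1],[4.9,-11.4,0.5,0,0,0.2,1],[6.6,-15.2,2,0,0,0.2,1],[6.6,-15.2,2.8,0,0,0.2,1],[6.6,-15.2,2.8,0,0,0.2,1],[6.6,-15.2,2.8,0,0,0.2,1]]
  ]
}}

```text
clock: 4.57
tool_pos: [0.5064, 0.2935, 0.219]
orientation: [179.8, 0.1, -20.0]
force: [0.8, -0.6, 0.3]
opening: 0.0871
gripper_force: 0.0
```

```bash
python3 - <<'E'
from h import *
import pickle
o=get_obs();print(o['clock'],o['tool_pos'],o['orientation'])
s=snapshot('wrist');pickle.dump(s,open('s1.pkl','wb'));print(s['camera_matrix'],s['origin'],s['attitude'])
f=np.clip(255*(s['frame']/255.)**.6,0,255).astype(np.uint8)
save('w1',cv2.resize(f,(800,500),interpolation=cv2.INTER_CUBIC))
E
```

```text
4.5667 [0.50641311 0.29353711 0.21895507] [ 1.79803247e+02  7.14994952e-02 -1.99809289e+01]
[[309.70691629   0.         318.11123637]
 [  0.         309.70691629 196.65031679]
 [  0.           0.           1.        ]] [0.57021401 0.27053998 0.3989157 ] [ 165.23297283   -0.26023365 -109.96404959]
```

View pics/w1.png

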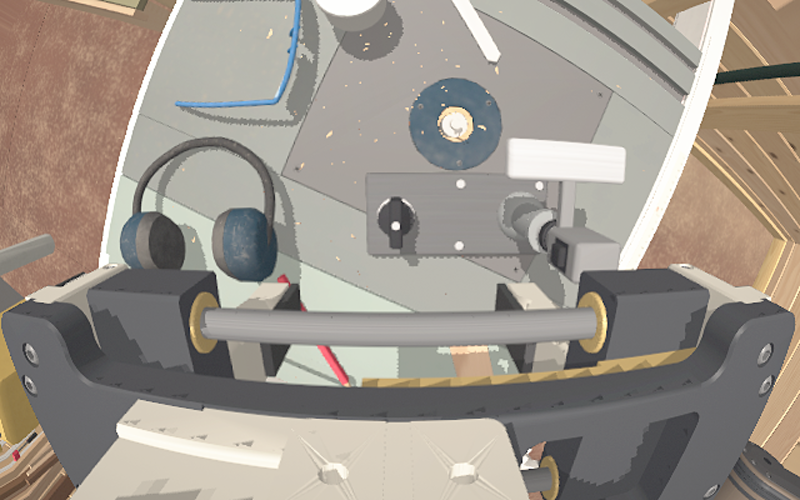

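The wrist view shows the knob bar upright, from about (396,197) to (396,248), with the dot at (396,226). The handle is at about (590,255), and the plate edges are level in the image, which confirms the yaw.

```bash
python3 - <<'E'
from h import *
import pickle
np.set_printoptions(precision=4,suppress=True)
S=pickle.load(open('s0.pkl','rb'));T,C=S['top'],S['scene'];W=pickle.load(open('s1.pkl','rb'))
t=lambda x,y:(270+(x+.5)/5-.5,180+(y+.5)/5-.5)
c=lambda x,y:(295+(x+.5)/5-.5,170+(y+.5)/5-.5)
w=lambda x,y:((x+.5)*.8-.5,(y+.5)*.8-.5)
for a,b,d in[((140,183),(134,412),(395.5,226)),((315,190),(193,384),(460.5,184)),((260,328),(290,459),(459.5,245.5))]:
    r=[ray(T,t(*a)),ray(C,c(*b)),ray(W,w(*d),True)];print(tri(*r),tri(r[0],r[2])[0],tri(r[1],r[2])[0])
P=[plane(W,w(*q),.014,True) for q in[(366,174),(368,255)]];print(P,plane(W,w(395.5,226),.066,True))
E
```

```text
(array([0.506 , 0.2953, 0.0687]), [np.float64(0.0003314244554384942), np.float64(0.0007034499167870843), np.float64(0.0009530525829409133)]) [0.5058 0.295  0.0705] [0.5061 0.2951 0.0684]
(array([0.5143, 0.2235, 0.018 ]), [np.float64(0.0003503181201600887), np.float64(0.0004979613866862648), np.float64(0.0008159246465441157)]) [0.5141 0.2235 0.0211] [0.5142 0.2232 0.0176]
(array([0.4543, 0.2446, 0.0169]), [np.float64(0.0006075229748553782), np.float64(0.0009216885490807729), np.float64(0.0013153690970544728)]) [0.4541 0.2443 0.0189] [0.4543 0.244  0.0164]
[array([0.5545, 0.3079, 0.014 ]), array([0.4757, 0.3358, 0.014 ])] [0.5049 0.2948 0.066 ]
```

Emit:
{"api": "play_rows", "payload": {
  "commands": [
    [[0,-0.15,3,0,0,0,1],[0,-0.15,6,0,0,0,1],[0,-0.15,8,0,0,0,1],[0,-0.15,10,0,0,0,1],[0,-0.15,11.5,0,0,0,1],[0,-0.15,12.5,0,0,0,1],[0,-0.15,13.5,0,0,0,1],[0,-0.15,14.5,0,0,0,1],[0,-0.15,14.5,0,0,0,1],[0,-0.15,14.5,0,0,0,1]]
  ]
}}

```text
clock: 5.45
tool_pos: [0.5068, 0.296, 0.0758]
orientation: [180.0, -0.0, -19.9]
force: [0.1, 0.9, -0.7]
opening: 0.0873
gripper_force: 0.0
```

Emit:
{"api": "play_rows", "payload": {
  "commands": [
    [[0,0,0.8,0,0,0,1],[0,0,1.6,0,0,0,1],[0,0,2.4,0,0,0,1],[0,0,3.0,0,0,0,1],[0,0,3.0,0,0,0,1],[0,0,3.0,0,0,0,1]]
  ]
}}

```text
clock: 5.95
tool_pos: [0.5066, 0.2958, 0.045]
orientation: [179.9, 0.0, -19.9]
force: [0.1, -0.5, -0.3]
opening: 0.0876
gripper_force: 0.0
```

```bash
python3 - <<'E'
from h import *
o=get_obs();print(o)
s=snapshot('scene');save('c2',cv2.resize(s['frame'][120:320,260:460],(800,600)[1:]*2,interpolation=cv2.INTER_CUBIC))
E
```

```text
{'clock': 5.95, 'joint_pos': array([ 4.93728083e+01,  2.09634725e+01, -2.19381025e+01,  5.45172615e-03,
       -4.71674934e+01,  2.07433429e+01]), 'qvel': array([-0.02695815, -0.78477246,  0.66687904,  0.17178431, -0.28442649,
        0.00299968]), 'tau': array([-2.12431949e-02, -5.17377377e+01,  2.24455011e+01,  5.30867636e+00,
        1.19676562e-01, -6.90834058e-04]), 'tool_pos': array([0.50655598, 0.29583599, 0.04496045]), 'orientation': array([ 1.79933994e+02,  2.07282321e-02, -1.98801519e+01]), 'force': array([ 0.12345463, -0.53399815, -0.25509543]), 'moment': array([-0.05061366,  0.20403427, -0.05911025]), 'gripper_force': 0.0, 'opening': 0.08759836925880787}
```

View pics/c2.png

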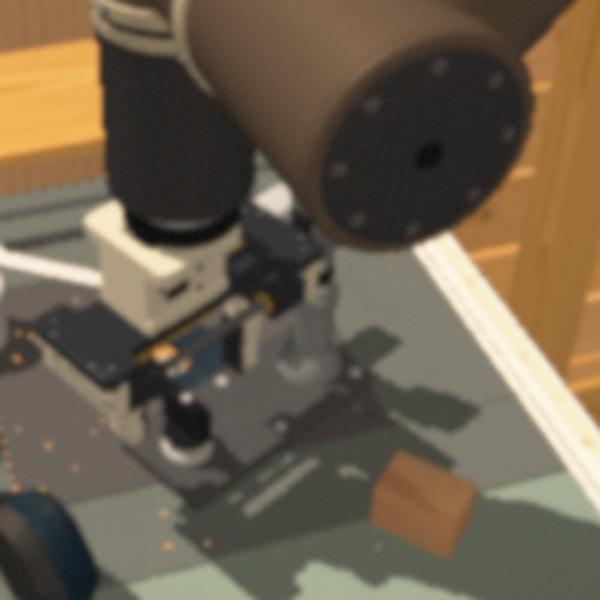

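```bash
python3 - <<'E'
from h import *
import pickle
s=pickle.load(open('s0.pkl','rb'))['scene']
A=R.from_euler('xyz',s['attitude'],degrees=True).as_matrix();K=s['camera_matrix']
def pr(p):
    q=A.T@(np.array(p)-s['origin']);u=K@q/q[2];return (u[:2]-[260,120])*3
t=np.array([.5066,.2958,.045]);y=np.array([.34,.94,0])
x=np.array([.94,-.34,0])
for n,p in[('tcp',t),('f+',t+.044*y),('f-',t-.044*y),('f+back',t+.065*y),('f-back',t-.065*y),('f+b near',t+.065*y-.0095*x),('bartop',[.506,.295,.066])]: print(n,pr(p))
E
```

```text
tcp [184.62616328 418.94053968]
f+ [138.30932668 450.1047711 ]
f- [228.70857635 389.27973762]
f+back [115.36580009 465.54229717]
f-back [249.00673942 375.62214143]
f+b near [124.10852811 473.25833552]
bartop [185.48033568 398.17173918]
```

Emit:
{"api": "play_rows", "payload": {
  "commands": [
    [[-0.05,0.1,0.5,0,0,0,1],[-0.05,0.1,0.5,0,0,0,0.5],[-0.05,0.1,0.5,0,0,0,0],[-0.05,0.1,0.5,0,0,0,0],[-0.05,0.1,0.5,0,0,0,0],[-0.05,0.1,0.5,0,0,0,0],[-0.05,0.1,0.5,0,0,0,0],[-0.05,0.1,0.5,0,0,0,0],[-0.05,0.1,0.5,0,0,0,0],[-0.05,0.1,0.5,0,0,0,0]]
  ]
}}

```text
clock: 6.83
tool_pos: [0.506, 0.2953, 0.0406]
orientation: [-180.0, -0.0, -19.9]
force: [-0.4, -0.2, 0.1]
opening: 0.0331
gripper_force: 0.0
```

Still closing.

Emit:
{"api": "play_rows", "payload": {
  "commands": [
    [[0,0,0,0,0,0,0],[0,0,0,0,0,0,0],[0,0,0,0,0,0,0],[0,0,0,0,0,0,0],[0,0,0,0,0,0,0],[0,0,0,0,0,0,0],[0,0,0,0,0,0,0],[0,0,0,0,0,0,0]]
  ]
}}

```text
clock: 7.5
tool_pos: [0.5059, 0.2953, 0.0405]
orientation: [180.0, 0.0, -19.9]
force: [-0.5, -0.2, -0.1]
opening: 0.0113
gripper_force: 30.0
```

The bar is gripped and centred, with no side force. Push down next.

Emit:
{"api": "play_rows", "payload": {
  "commands": [
    [[0,0,0.15,0,0,0,0],[0,0,0.3,0,0,0,0],[0,0,0.45,0,0,0,0],[0,0,0.6,0,0,0,0],[0,0,0.7,0,0,0,0],[0,0,0.75,0,0,0,0],[0,0,0.75,0,0,0,0],[0,0,0.75,0,0,0,0],[0,0,0.75,0,0,0,0]]
  ]
}}

```text
clock: 8.25
tool_pos: [0.5061, 0.2954, 0.0335]
orientation: [-180.0, -0.0, -19.9]
force: [-2.2, -0.8, 7.5]
opening: 0.0109
gripper_force: 30.0
```

The knob is down 7 mm at 7.5 N. Turn it clockwise, which is positive about tool z.

Emit:
{"api": "play_rows", "payload": {
  "commands": [
    [[0,0,0,0,0,5,0],[0,0,0,0,0,10,0],[0,0,0,0,0,15,0],[0,0,0,0,0,20,0],[0,0,0,0,0,25,0],[0,0,0,0,0,30,0],[0,0,0,0,0,35,0],[0,0,0,0,0,40,0],[0,0,0,0,0,45,0],[0,0,0,0,0,50,0],[0,0,0,0,0,55,0],[0,0,0,0,0,60,0],[0,0,0,0,0,65,0],[0,0,0,0,0,70,0],[0,0,0,0,0,74,0],[0,0,0,0,0,77,0],[0,0,0,0,0,79,0],[0,0,0,0,0,79,0],[0,0,0,0,0,79,0]]
  ]
}}

```text
clock: 9.83
tool_pos: [0.5064, 0.2956, 0.0337]
orientation: [-180.0, 0.0, -98.9]
force: [-1.5, -0.2, 7.1]
opening: 0.0112
gripper_force: 30.0
```

```bash
python3 -c "
from h import *
o=get_obs();print(o['joint_pos'],o['force'],o['moment'],o['tool_pos'],o['orientation'])"
```

```text
[ 4.93814974e+01  2.16729919e+01 -2.26986844e+01  2.54649460e-02
 -4.55647259e+01 -5.82790358e+01] [-1.54030255 -0.19771208  7.07644698] [-0.29534179  0.60806026 -0.03853227] [0.50639435 0.29562457 0.033691  ] [-1.79951079e+02  4.45243309e-02 -9.88797014e+01]
```

Emit:
{"api": "play_rows", "payload": {
  "commands": [
    [[0,0,0,0,0,0,0.5],[0,0,0,0,0,0,0.5],[0,0,0,0,0,0,0.5],[0,0,0,0,0,0,0.5],[0,0,0,0,0,0,0.5],[0,0,0,0,0,0,0.5],[0,0,0,0,0,0,0.5],[0,0,0,0,0,0,0.5],[0,0,0,0,0,0,0.5],[0,0,0,0,0,0,0.5]]
  ]
}}

```text
clock: 10.67
tool_pos: [0.506, 0.2953, 0.0331]
orientation: [-180.0, 0.0, -98.9]
force: [0.5, -0.1, -0.5]
opening: 0.0437
gripper_force: 0.0
```

Emit:
{"api": "play_rows", "payload": {
  "commands": [
    [[0,0,-1,0,0,0,1],[0,0,-3,0,0,0,1],[0,0,-6,0,0,0,1],[0,0,-9,0,0,0,1],[0,0,-12,0,0,0,1],[0,0,-15,0,0,0,1],[0,0,-18,0,0,0,1],[0,0,-20,0,0,0,1],[0,0,-20,0,0,0,1],[0,0,-20,0,0,0,1],[0,0,-20,0,0,0,1]]
  ]
}}

```text
clock: 11.58
tool_pos: [0.5055, 0.295, 0.233]
orientation: [180.0, 0.0, -98.9]
force: [-0.2, 0.5, -0.6]
opening: 0.0875
gripper_force: 0.0
```

```bash
python3 - <<'E'
from h import *
import pickle
o=get_obs();print(o['clock'],o['tool_pos'],o['orientation'],o['opening'])
S={n:snapshot(n) for n in('scene','wrist')};pickle.dump(S,open('s2.pkl','wb'))
g=lambda f:np.clip(255*(f/255.)**.6,0,255).astype(np.uint8)
a=cv2.resize(g(S['scene']['frame'][160:300,290:410]),(514,600),interpolation=cv2.INTER_CUBIC);
save('c3',a)
b=cv2.resize(g(S['wrist']['frame']),(800,500));save('w3',b)
E
```

```text
11.5833 [0.50550944 0.29504138 0.23301063] [ 1.79974687e+02  4.02864961e-03 -9.88953701e+01] 0.08746679378807147
```

View pics/w3.png

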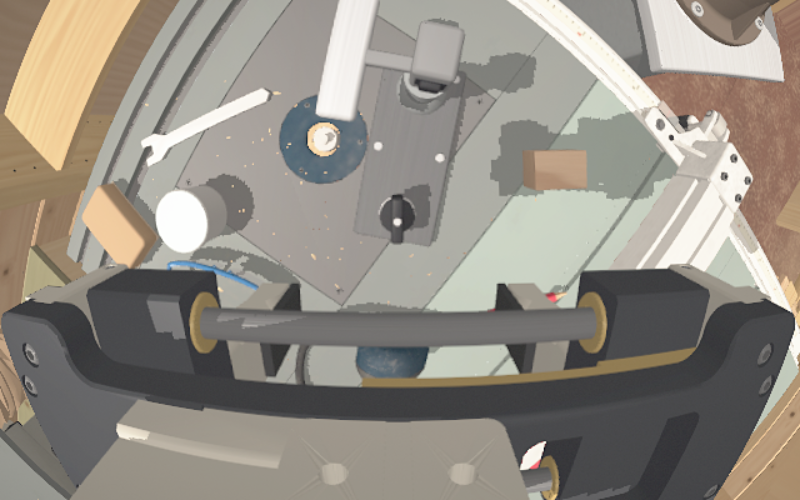

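The wrist view shows the bar turned about 79° on the plate (396,215), with the handle top centred near (440,37). The bystanders have not moved. Refine the handle position.

```bash
python3 - <<'E'
from h import *
import pickle
np.set_printoptions(precision=4,suppress=True)
S=pickle.load(open('s0.pkl','rb'));T,C=S['top'],S['scene'];W=pickle.load(open('s2.pkl','rb'))['wrist']
t=lambda x,y:(270+(x+.5)/5-.5,180+(y+.5)/5-.5)
c=lambda x,y:(295+(x+.5)/5-.5,170+(y+.5)/5-.5)
w=lambda x,y:((x+.5)*.8-.5,(y+.5)*.8-.5)
r=[ray(T,t(461,262)),ray(C,c(362,66)),ray(W,w(440,37),True)];print(tri(*r),tri(r[0],r[2])[0],tri(r[1],r[2])[0])
for z in(.175,.185):print(plane(T,t(461,262),z),plane(W,w(440,37),z,True))
o=get_obs();p=o['tool_pos'];k=np.array([.4617,.172,.235]);y0=o['orientation'][2]
rows(p,y0,[p+(k-p)*t for t in np.linspace(0,1,13)[1:]],[y0+(-19.8-y0)*t for t in np.linspace(0,1,13)[1:]])
E
```

```text
(array([0.4611, 0.1693, 0.1855]), [np.float64(0.002611337711789986), np.float64(0.0018873485868202236), np.float64(0.004224897983851396)]) [0.4608 0.1712 0.2009] [0.4612 0.1658 0.1824]
[0.4632 0.1711 0.175 ] [0.4579 0.1623 0.175 ]
[0.4618 0.1718 0.185 ] [0.4594 0.165  0.185 ]
[[1.1,0.2,-0.0,0,0,-6.6,1],[2.1,0.4,-0.0,0,0,-13.2,1],[3.2,0.6,-0.1,0,0,-19.8,1],[4.3,0.8,-0.1,0,0,-26.4,1],[5.3,1.0,-0.1,0,0,-33.0,1],[6.4,1.2,-0.1,0,0,-39.5,1],[7.5,1.4,-0.2,0,0,-46.1,1],[8.5,1.6,-0.2,0,0,-52.7,1],[9.6,1.8,-0.2,0,0,-59.3,1],[10.7,2.0,-0.2,0,0,-65.9,1],[11.7,2.2,-0.3,0,0,-72.5,1],[12.8,2.4,-0.3,0,0,-79.1,1]]
```

Emit:
{"api": "play_rows", "payload": {
  "commands": [
    [[1.1,0.2,0,0,0,-6.6,1],[2.1,0.4,0,0,0,-13.2,1],[3.2,0.6,0,0,0,-19.8,1],[4.3,0.8,0,0,0,-26.4,1],[5.3,1.0,0,0,0,-33,1],[6.4,1.2,0,0,0,-39.5,1],[7.5,1.4,0,0,0,-46.1,1],[8.5,1.6,0,0,0,-52.7,1],[9.6,1.8,0,0,0,-59.3,1],[10.7,2.0,0,0,0,-65.9,1],[11.7,2.2,0,0,0,-72.5,1],[12.8,2.4,0,0,0,-79.1,1],[12.8,2.4,0,0,0,-79.1,1],[12.8,2.4,0,0,0,-79.1,1],[12.8,2.4,0,0,0,-79.1,1]]
  ]
}}

```text
clock: 12.93
tool_pos: [0.4625, 0.1727, 0.2327]
orientation: [180.0, 0.0, -20.0]
force: [0.3, -0.2, -1.1]
opening: 0.0876
gripper_force: 0.0
```

```bash
python3 - <<'E'
from h import *
o=get_obs();print(o['tool_pos'],o['orientation'])
rows(o['tool_pos'],o['orientation'][2],[(.4618,.1722,.2),(.4618,.1722,.143)],[-19.8]*2)
s=snapshot('scene');save('c4',cv2.resize(np.clip(255*(s['frame'][120:300,270:430]/255.)**.6,0,255).astype(np.uint8),(533,600),interpolation=cv2.INTER_CUBIC))
A=R.from_euler('xyz',s['attitude'],degrees=True).as_matrix()
E
```

```text
[0.46252789 0.17272408 0.23266213] [ 1.79966245e+02  1.60575786e-02 -1.99680920e+01]
[[-0.1,0.1,3.3,0,0,-0.2,1],[-0.1,0.1,9.0,0,0,-0.2,1]]
```

View pics/c4.png

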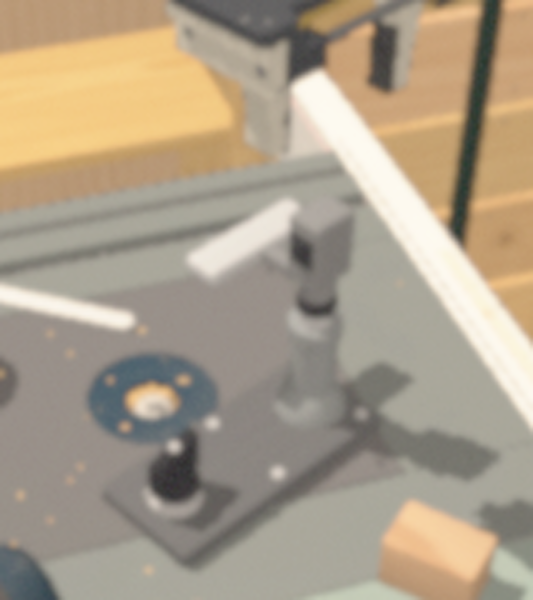

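The fingers, near (270,150) and (390,85), straddle the handle below them at (325,220). The knob at (178,470) stays down and turned. Descend.

Emit:
{"api": "play_rows", "payload": {
  "commands": [
    [[-0.05,0.05,2,0,0,-0.1,1],[-0.05,0.05,3.5,0,0,-0.1,1],[-0.05,0.05,5,0,0,-0.1,1],[-0.05,0.05,6.5,0,0,-0.1,1],[-0.05,0.05,8,0,0,-0.1,1],[-0.05,0.05,9,0,0,-0.1,1],[-0.05,0.05,9,0,0,-0.1,1],[-0.05,0.05,9,0,0,-0.1,1]]
  ]
}}

```text
clock: 13.65
tool_pos: [0.4619, 0.1724, 0.1428]
orientation: [179.9, 0.0, -19.7]
force: [-0.4, -0.3, 0.6]
opening: 0.0877
gripper_force: 0.0
```

Emit:
{"api": "play_rows", "payload": {
  "commands": [
    [[0,0,0,0,0,0,0.3],[0,0,0,0,0,0,0.3],[0,0,0,0,0,0,0.3],[0,0,0,0,0,0,0.3],[0,0,0,0,0,0,0.3],[0,0,0,0,0,0,0.3],[0,0,0,0,0,0,0.3],[0,0,0,0,0,0,0.3],[0,0,0,0,0,0,0.3],[0,0,0,0,0,0,0.3],[0,0,0,0,0,0,0.3],[0,0,0,0,0,0,0.3],[0,0,0,0,0,0,0.3],[0,0,0,0,0,0,0.3]]
  ]
}}

```text
clock: 14.82
tool_pos: [0.4622, 0.1728, 0.1433]
orientation: [-179.9, -0.0, -19.7]
force: [0.9, 4.3, 1.6]
opening: 0.0357
gripper_force: 30.0
```

Emit:
{"api": "play_rows", "payload": {
  "commands": [
    [[0,-0.05,0,0,0,0,0],[0,-0.05,-0.4,0,0,0,0],[0,-0.05,-0.8,0,0,0,0],[0,-0.05,-1.2,0,0,0,0],[0,-0.05,-1.6,0,0,0,0],[0,-0.05,-2,0,0,0,0],[0,-0.05,-2.4,0,0,0,0],[0,-0.05,-2.8,0,0,0,0],[0,-0.05,-3.2,0,0,0,0],[0,-0.05,-3.6,0,0,0,0],[0,-0.05,-4,0,0,0,0],[0,-0.05,-4.3,0,0,0,0],[0,-0.05,-4.6,0,0,0,0],[0,-0.05,-4.8,0,0,0,0],[0,-0.05,-4.8,0,0,0,0]]
  ]
}}

```text
clock: 16.07
tool_pos: [0.4621, 0.1727, 0.1915]
orientation: [-180.0, -0.0, -19.7]
force: [1.5, 2.8, -1.3]
opening: 0.0358
gripper_force: 30.0
```

Emit:
{"api": "play_rows", "payload": {
  "commands": [
    [[0,-0.02,-0.2,0,0,0,0],[0,-0.02,-0.4,0,0,0,0],[0,-0.02,-0.6,0,0,0,0],[0,-0.02,-0.8,0,0,0,0],[0,-0.02,-1,0,0,0,0],[0,-0.02,-1.2,0,0,0,0],[0,-0.02,-1.4,0,0,0,0],[0,-0.02,-1.6,0,0,0,0],[0,-0.02,-1.8,0,0,0,0],[0,-0.02,-2,0,0,0,0],[0,-0.02,-2,0,0,0,0]]
  ]
}}

```text
clock: 16.98
tool_pos: [0.4619, 0.1728, 0.2106]
orientation: [180.0, 0.0, -19.7]
force: [3.8, 3.5, -4.4]
opening: 0.0359
gripper_force: 30.0
```

Emit:
{"api": "play_rows", "payload": {
  "commands": [
    [[0,0,-0.2,0,0,0,0],[0,0,-0.4,0,0,0,0],[0,0,-0.6,0,0,0,0],[0,0,-0.8,0,0,0,0],[0,0,-1,0,0,0,0],[0,0,-1.2,0,0,0,0],[0,0,-1.4,0,0,0,0],[0,0,-1.5,0,0,0,0]]
  ]
}}

```text
clock: 17.65
tool_pos: [0.4617, 0.1728, 0.2252]
orientation: [179.9, 0.1, -19.7]
force: [4.4, 4.4, -9.2]
opening: 0.036
gripper_force: 30.0
```

Emit:
{"api": "play_rows", "payload": {
  "commands": [
    [[0,0,-0.1,0,0,0,0],[0,0,-0.2,0,0,0,0],[0,0,-0.3,0,0,0,0],[0,0,-0.4,0,0,0,0],[0,0,-0.4,0,0,0,0]]
  ]
}}

```text
clock: 18.07
tool_pos: [0.4618, 0.1728, 0.2293]
orientation: [180.0, 0.0, -19.7]
force: [3.9, 3.9, -7.5]
opening: 0.0355
gripper_force: 30.0
```

Still moving freely (about 9 N). Continue in small steps.

Emit:
{"api": "play_rows", "payload": {
  "commands": [
    [[0,0,-0.1,0,0,0,0],[0,0,-0.2,0,0,0,0],[0,0,-0.3,0,0,0,0],[0,0,-0.3,0,0,0,0]]
  ]
}}

```text
clock: 18.4
tool_pos: [0.4618, 0.1728, 0.2322]
orientation: [180.0, 0.0, -19.7]
force: [5.1, 3.2, -6.5]
opening: 0.0359
gripper_force: 30.0
```

Emit:
{"api": "play_rows", "payload": {
  "commands": [
    [[0,0,-0.1,0,0,0,0],[0,0,-0.2,0,0,0,0],[0,0,-0.2,0,0,0,0]]
  ]
}}

```text
clock: 18.65
tool_pos: [0.4614, 0.1727, 0.2335]
orientation: [179.9, 0.1, -19.7]
force: [6.2, 3.6, -11.5]
opening: 0.036
gripper_force: 30.0
```

Emit:
{"api": "play_rows", "payload": {
  "commands": [
    [[0,0,-0.1,0,0,0,0],[0,0,-0.1,0,0,0,0],[0,0,-0.1,0,0,0,0]]
  ]
}}

```text
clock: 18.9
tool_pos: [0.4611, 0.1726, 0.2335]
orientation: [179.9, 0.2, -19.7]
force: [7.8, 4.3, -17.2]
opening: 0.0357
gripper_force: 30.0
```

Emit:
{"api": "play_rows", "payload": {
  "commands": [
    [[0,0,-0.1,0,0,0,0],[0,0,-0.1,0,0,0,0],[0,0,-0.1,0,0,0,0]]
  ]
}}

```text
clock: 19.15
tool_pos: [0.4607, 0.1726, 0.2337]
orientation: [179.8, 0.2, -19.7]
force: [9.8, 4.2, -22.9]
opening: 0.0359
gripper_force: 30.0
```

At the rigid second stop: the rise is 90 mm and the force climbs with no further motion. Ease off 1 mm, settle and hand in.

Emit:
{"api": "play_rows", "payload": {
  "commands": [
    [[0,0,0.1,0,0,0,0],[0,0,0.1,0,0,0,0],[0,0,0.1,0,0,0,0],[0,0,0.1,0,0,0,0],[0,0,0.1,0,0,0,0],[0,0,0.1,0,0,0,0]]
  ]
}}

```text
clock: 19.65
tool_pos: [0.4609, 0.1726, 0.2336]
orientation: [179.9, 0.2, -19.7]
force: [6.8, 4.1, -16.4]
opening: 0.0356
gripper_force: 30.0
```

```bash
python3 -c "
from h import *
s=snapshot('scene');save('c5',cv2.resize(s['frame'][60:300,270:430],(400,600)))
o=get_obs();print(o['force'],o['tool_pos'],o['opening'],o['gripper_force'])"
```

```text
[  6.10260967   3.87560089 -16.78428247] [0.46092554 0.17253995 0.23358058] 0.03567252444257864 29.973973408341408
```

View pics/c5.png

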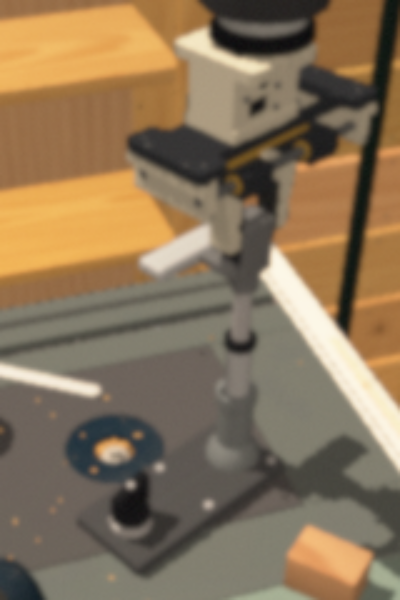

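The picture shows the handle gripped at (245,240), both tubes out (collar at (240,342)) and the knob still turned and down at (132,505).

```bash
python3 -c "
from h import *
print(close_job())"
```

```text
the job is handed in; nothing more can be done
None
```

I handed the job in: the knob is down and turned about 79° clockwise, and the handle is held at the second stop with the button squeezed in; no verdict came back.

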